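Hold a counterweighted case lid at its balance point

ROBOT

A 6-joint arm with a two-finger parallel gripper is mounted at the origin on a cart in front of the work surface, level with it; the furniture and walls round the work are solid. World frame = base frame: x ahead of the robot, y to its left, z up, the work surface at z = 0. Lengths are in m, angles in rad, forces in N, time in s.
With the tool pointing down it reaches from about 0.35 to 0.925 m from the base axis. Payload 6.4 kg.
Tool frame: the origin (TCP) lies on the mounting face of the last link; the fingertips stand 173 mm ahead of it and the grasp point (between the pads) lies 155 mm ahead of it; x points along the fingers, y is the direction in which the jaws open and shut, and the axes are right-handed (so a half turn about x gives the same grasp; the last joint's range is limited). The gripper opens to 85 mm and grips with 20 to 120 N. Pads are 22 mm wide; open, the fingers measure 114 mm over their backs; the gripper's body (76 mm by 85 mm) begins 54 mm behind the grasp point. The pads swing forward as they close: fully open they stand 13 mm farther back than shut.
Start: joints at [-1.287, 0.245, 1.558, -0, 1.339, -0.174], TCP at [0.287, -0.583, 0.405] pointing down, gripper open.
Joint ranges: [-3.13, 3.13], [-1.02, 2.26], [0.13, 2.54], [-0.95, 4.09], [0.21, 2.88], [-2.74, 2.74]. Speed limits (rad/s): [2.57, 2.57, 3.14, 3.14, 3.14, 3.14].

INTERFACE

Orientations are given as a unit quaternion [x, y, z, w].
In Python, from cell import bot gives the robot as it stands.
- The arm moves only by the tool send_rows, never from a script. Its argument "plan" is one flat list of numbers, 4 for each row, row after row: the shift along the tool's x, y, z in cm, then the turn about the tool's x in degrees. A call has 1 to 20 rows; each row is the pose to reach, as a shift and turn from the pose commanded when the call began, along the tool's axes at that moment; what a row does not reach only later rows make up. A row lasts 1/12 s, in which the tool goes at most 41.7 mm and 7.16 degrees, less where a joint would pass 70% of its speed; a pose out of reach is approached as far as the arm can. A call with a gripper value outside its range is refused whole. "grip" is the finger opening in cm, from 0 to 8.54, set as the call begins (left out, the last holds). The fingers move at their own pace and stop on an object; "force" is the grip in N (left out, the last holds). Time passes only in rows, so rows that repeat a pose let the fingers close. It gives the time, the measured TCP pose, the force and the opening at its end, in the units of the state.
- bot.get_obs(): the state, without advancing time (a new reading comes with each control period).
- bot.get_image(name): name is "scene" or "top"; returns a dict with "pixels" (420x560x3 uint8, red, green, blue), "vfov" (degrees; the focal length in pixels is half the picture's height over the tangent of half this angle, whatever the lens; pixels are square), "cx", "cy" (the principal point, pixels), "R" (3x3) and "t" (3): a world point X has camera coordinates R X + t. Camera axes: x right, y down, z forward; pixel columns grow to the right and rows downward; lengths in m; the calibration is good to about 2 mm. A picture is of the moment at which its call begins. There is no depth.
- bot.close_job(): hands the job in, once; it reports no verdict.
The state is a dict: "time": time; "joint_pos": joint angles; "joint_vel": joint speeds; "joint_efforts": joint torques, N m; "position": TCP position; "ee_rot": TCP orientation; "ft_force": force on the tool from outside, world axes, zero at the start; "torque": the same for the moment, N m; "grip_width": finger opening in m.
Only numpy, scipy, OpenCV 4.12 (cv2) and the standard library are available. Lean on these libraries where they do the work, as an engineer would, in place of code of your own. Each camera call takes 0.05 s, during which the arm holds its last target.

TASK

One of the two wooden cases is to get a lid stay, and the thin maple strip for it has been laid on the table in front of that case. Take that case's lid by its steel bow handle, swing it up to its over-centre balance point, where it would fall neither shut nor open, and finish while still holding the handle with the lid steady there. Do not let a lid flop open onto its stop, leave the other case shut, and leave the things lying on the table where they are.

Things in the scene. Friction and masses are not known exactly. Their poses are not given: they have to be found in the camera images.
- case_plain: The case whose lid is bare on top; its counterweight, a 24 mm steel rod, hangs under the lid inside. Pale plywood, 120 (x) x 160 (y) x 55 mm high plus the 10 mm lid panel, fixed to the table. Origin: centre of its underside, z = 0; x points from its front (handle side) to its back (hinge), y to its left.
- case_topbar: The case with its counterweight, a steel rod 24 mm thick, 120 mm long, on top of the lid near the hinge (up to 94 mm above the table). Pale plywood, 120 (x) x 160 (y) x 55 mm high plus the 10 mm lid panel, fixed to the table. Origin: centre of its underside, z = 0; x points from its front (handle side) to its back (hinge), y to its left.
- lid_plain (a joint): Lid angle, rad: 0 shut, grows as the handle is lifted up and back, 1.57 upright, 2.4 stop (fallen open). Nearly frictionless, about 0.6 kg: let go, it falls shut or open. It balances at 1.8 rad: the panel leaning back about 13 degrees past upright, away from the front.
- lid_topbar (a joint): Lid angle, rad: 0 shut, grows as the handle is lifted up and back, 1.57 upright, 2.4 stop (fallen open). Nearly frictionless, about 0.6 kg: let go, it falls shut or open. It balances at 1.24 rad: the panel still leaning about 19 degrees to the front, short of upright.
- bar_plain (a point): Centre of the cross bar of the bare lid's steel bow handle (two arms 90 mm apart, in the lid's plane): round, 9 mm thick, straight for 80 mm along the case's y, 170 mm from the hinge line, 5 mm above it when shut (60 mm above the table), 45 mm clear of the lid's front edge. Can be pinched from above across the bar; the bar turns in the fingers as the lid swings.
- bar_topbar (a point): Centre of the cross bar of the rod-topped lid's steel bow handle (two arms 90 mm apart, in the lid's plane): round, 9 mm thick, straight for 80 mm along the case's y, 170 mm from the hinge line, 5 mm above it when shut (60 mm above the table), 45 mm clear of the lid's front edge. Can be pinched from above across the bar; the bar turns in the fingers as the lid swings.
- hinge_plain (a point): Middle of the hinge line of the bare lid: runs along the case's y at x = +60 mm, z = 55 mm in the case's frame. The lid panel reaches 120 mm from here to its front edge.
- hinge_topbar (a point): Middle of the hinge line of the rod-topped lid: runs along the case's y at x = +60 mm, z = 55 mm in the case's frame. The lid panel reaches 120 mm from here to its front edge.
- front_plain (a point): Point on the table 190 mm in front of the centre of the bare-topped case.
- front_topbar (a point): Point on the table 190 mm in front of the centre of the rod-topped case.
- strip_mid (a point): Centre of the thin pale maple strip, 20 x 86 x 8 mm, flat on the table about 190 mm in front of the centre of one case: that is the case to work on.
- cork_mid (a point): Centre of the cork block, 44 x 70 x 28 mm, on the table about 190 mm in front of the centre of the other case.
- plane: Small brass thumb plane, 25 x 60 x 34 mm, to the left of the cases; leave it alone. Origin at its underside.
- sander: Brown sanding block, 58 x 88 x 34 mm, near the right edge of the table; leave it alone. Origin at its underside.
Not all that is in view belongs to the job. There is more than one size of the part that bears strip_mid; the job needs the smallest.

How it is judged:
By the outcome, as a careful person would: the job done as asked, in the order asked, and still so for the second after the job is handed in, while the arm keeps its last pose, push and grip.
It also fails if it takes over 40 s, if anything falls off the work surface, if the arm or the gripper's body presses on something with over 40 N, if the wrist force passes 120 N, or if a joint passes its speed limit or range.

## Working session

There is one attempt and no reset: what is moved stays moved. The work goes in short steps, Python scripts to look and compute and a tool call to move; the robot and the scene stay as the last step left them, time stands still between calls to the robot, and variables do not carry over. Pictures are saved under pics/ and viewed, and the job is handed in when it is done.

Besides the shell and the picture viewer there is one more tool, called by a JSON object that holds its "op" and its "data". send_rows: Moves the arm, as the interface text tells. Its arguments: {"type":"object","properties":{"plan":{"type":"array"},"grip":{"type":"number"},"force":{"type":"number"}},"required":["plan"]}

```bash
mkdir -p pics; ls
python3 - <<'E'
from cell import bot
import cv2,json,numpy as np
for n in("scene","top"):
    d=bot.get_image(n); cv2.imwrite(f"pics/{n}0.png",cv2.cvtColor(d["pixels"],cv2.COLOR_RGB2BGR))
    np.savez(f"{n}0.npz",**d)
    print(n,d["vfov"],d["cx"],d["cy"],d["R"],d["t"])
print(bot.get_obs())
E
```

```text
pics
scene 47.73615319883095 277.7413156165202 211.13776050738855 [[-0.67738907 -0.73550128  0.01348774]
 [-0.38738882  0.3410744  -0.85650345]
 [ 0.62535906 -0.58541107 -0.51596504]] [0.36181486 0.22257302 1.12247792]
top 54.62415468833072 280.9062605661185 206.5517488921276 [[ 0.01500436 -0.99975536  0.01625066]
 [-0.996451   -0.01629711 -0.08258213]
 [ 0.08282677 -0.01495389 -0.99645176]] [0.03740131 0.52000069 1.12808135]
{'time': 0.1, 'joint_pos': array([-1.28710290e+00,  2.45768188e-01,  1.55885419e+00,  1.86924553e-05,
        1.33872914e+00, -1.74094711e-01]), 'joint_vel': array([ 1.17412428e-03, -6.18971223e-04, -4.05412064e-03,  8.21386334e-04,
       -1.63346165e-03,  2.66588784e-05]), 'joint_efforts': array([ 1.00276484e-03, -4.30670679e+01, -3.27128971e+01, -3.98614168e-05,
        2.79897198e-03,  1.67550309e-05]), 'position': array([ 0.28723271, -0.58287986,  0.40369532]), 'ee_rot': array([-0.68863641, -0.16106266,  0.68869169, -0.15982012]), 'ft_force': array([-0.20677242,  0.30013354,  0.25369516]), 'torque': array([ 0.03394082, -0.0090677 , -0.02532313]), 'grip_width': 0.08542846133024898}
```

View pics/scene0.png

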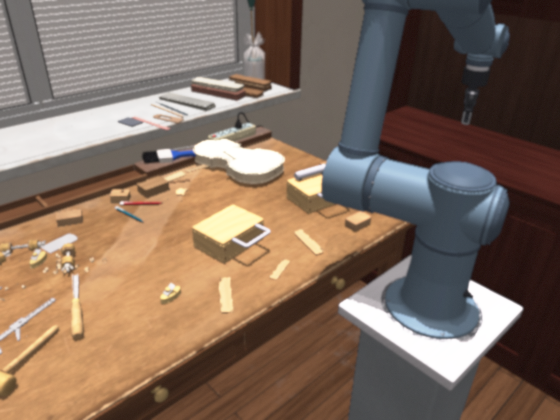

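View pics/top0.png

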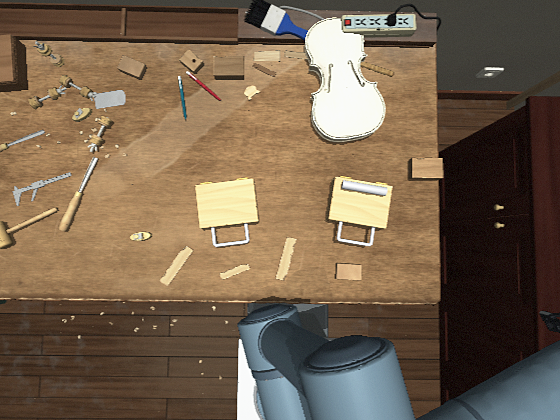

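The top view shows the plain case at about (227,204) with its handle bar at (231,243). The smallest strip lies in front of it at (234,271). The rod-topped case is at (361,203), with the cork at (349,271). I'll zoom in to measure.

Run:
```python
import cv2,numpy as np
a=cv2.imread("pics/top0.png")[165:295,155:405]; cv2.imwrite("pics/topz.png",cv2.resize(a,None,fx=3.2,fy=3.2,interpolation=cv2.INTER_CUBIC))
a=cv2.imread("pics/scene0.png")[195:315,180:330]; cv2.imwrite("pics/scz.png",cv2.resize(a,None,fx=5,fy=5,interpolation=cv2.INTER_CUBIC))
```

```text
(no output)
```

View pics/topz.png

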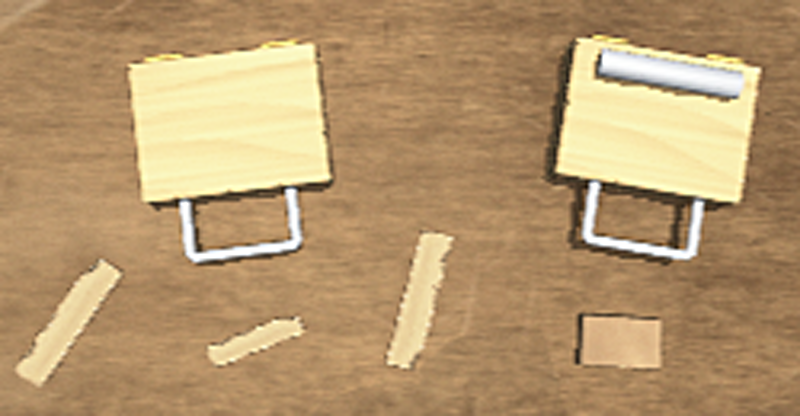

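View pics/scz.png

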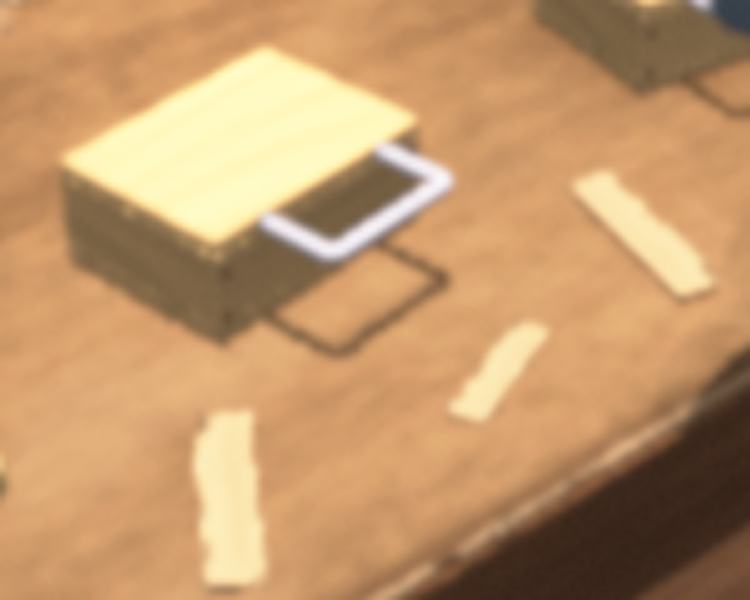

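```bash
cat > h.py <<'E'
import numpy as np
D={n:dict(np.load(f"{n}0.npz")) for n in("scene","top")}
def proj(n,X):
    d=D[n]; c=np.atleast_2d(X)@d["R"].T+d["t"]; f=210/np.tan(np.radians(d["vfov"])/2)
    return c[:,:2]/c[:,2:]*f+[d["cx"],d["cy"]]
def back(n,uv,z):
    d=D[n]; f=210/np.tan(np.radians(d["vfov"])/2)
    r=d["R"].T@np.array([(uv[0]-d["cx"])/f,(uv[1]-d["cy"])/f,1]); o=-d["R"].T@d["t"]
    return o+r*(z-o[2])/r[2]
E
python3 - <<'E'
from h import *
from scipy.optimize import least_squares
top=np.array([(129,66),(315,44),(331,181),(145,202),(193,259),(299,244)])/3.2+[155,165]-.34
sc=np.array([(62,160),(265,48),(415,122),(215,243),(332,255),(450,180)])/5.+[180,195]-.4
P=np.array([(60,80,65),(60,-80,65),(-60,-80,65),(-60,80,65),(-110,45,60),(-110,-45,60)])/1e3
def W(p):
    c,s=np.cos(p[2]),np.sin(p[2]);return P@np.array([[c,s,0],[-s,c,0],[0,0,1]])+[p[0],p[1],0]
for nm,use in(("top",1),("scene",2),("both",3)):
    r=least_squares(lambda p:np.r_[((proj("top",W(p))-top)*(use&1)).ravel(),((proj("scene",W(p))-sc)*(use>>1)).ravel()],[.6,.1,0])
    print(nm,r.x,np.abs(r.fun).max())
print((proj("top",W(r.x))-top).round(1).tolist(),(proj("scene",W(r.x))-sc).round(1).tolist())
p=r.x;c,s=np.cos(p[2]),np.sin(p[2])
print("bar",p[0]-.11*c,p[1]-.11*s,"hinge",p[0]+.06*c,p[1]+.06*s,"front",p[0]-.19*c,p[1]-.19*s)
u=lambda x,y:(x/3.2+154.66,y/3.2+164.66)
for q in((255,342),(69,322),(420,300)):print("strip",back("top",u(*q),.008))
print("strip",back("scene",(500/5+179.6,372/5+194.6),.008))
print("cork",back("top",u(620,341),.028))
E
```

```text
top [0.52295469 0.1936611  0.13925111] 0.825177754281782
scene [0.52465676 0.19575242 0.13842646] 0.9621994457528444
both [0.52380806 0.19472346 0.13869098] 1.4385004749672703
[[-0.5, -0.8], [-0.2, -1.0], [0.1, -0.2], [-0.8, 0.5], [-0.5, -0.5], [-0.5, 0.1]] [[-0.4, -0.1], [0.4, -0.3], [1.4, -0.9], [0.6, -0.1], [0.9, 0.4], [0.0, 0.7]]
bar 0.41486429577655337 0.17951631340298063 hinge 0.583231924008858 0.20301826573525372 front 0.33563247072605706 0.16845657112896978
strip [0.33469012 0.17371501 0.008     ]
strip [0.34985028 0.33736816 0.008     ]
strip [0.37346368 0.02898425 0.008     ]
strip [0.33154072 0.18023379 0.008     ]
cork [ 0.34145527 -0.14473602  0.028     ]
```

```bash
cat >> h.py <<'E'
from scipy.spatial.transform import Rotation as Ro
C=np.array([.5238,.1947]);Y=.1387
ex=np.array([np.cos(Y),np.sin(Y),0]);H=np.r_[C,.055]+.06*ex
def bar(th,H=H):return H+ex*(-.17*np.cos(th)+.005*np.sin(th))+np.array([0,0,.17*np.sin(th)+.005*np.cos(th)])
def tool(o):return Ro.from_quat(o["ee_rot"]).as_matrix()
def shift(R,p,q):return (R.T@(np.array(q)-p)*100).round(2)
E
python3 - <<'E'
from h import *
from cell import bot
o=bot.get_obs();R=tool(o);print(R.round(4))
y=R.T@ex;a=np.degrees(np.arctan2(y[2],y[1]));print("turn",a,(a+90)%180-90)
b=bar(0)
for q in ((.46,-.25,.405),(.43,.1,.40),(b[0],b[1],.30),(b[0],b[1],b[2]+.155)):print(shift(R,o["position"],q))
E
```

```text
[[-5.00e-04  4.42e-01 -8.97e-01]
 [ 1.70e-03 -8.97e-01 -4.42e-01]
 [-1.00e+00 -1.70e-03 -3.00e-04]]
turn -71.71785524795109 -71.71785524795109
[ -0.08 -22.23 -30.21]
[  0.48 -54.95 -42.99]
[ 10.49 -62.73 -45.14]
[ 18.99 -62.71 -45.14]
```

{"op": "send_rows", "data": {"plan": [0, -4, -5, -5, 0, -8, -10, -10, 0, -11, -15, -15, 0, -15, -20, -20, 0, -18.5, -25, -25, 0, -22, -30, -30, 0, -25.5, -31.5, -35, 0, -29, -33, -40, 0, -32.5, -34.5, -45, 0, -36, -36, -50, 0, -39.5, -37.5, -55, 0, -43, -39, -60, 0, -46.5, -40, -65, 0, -50, -41, -70, 0, -53, -42, -71.7, 0, -56, -43, -71.7, 0, -59, -44, -71.7, 0, -62.7, -45.1, -71.7, 0, -62.7, -45.1, -71.7, 0, -62.7, -45.1, -71.7], "grip": 4}}

```text
time: 1.77
position: [0.4129, 0.1834, 0.4044]
ee_rot: [0.463, 0.536, -0.462, 0.534]
ft_force: [-0.4, 0.9, -0.2]
grip_width: 0.04
```

```bash
cat > s.py <<'E'
from h import *
from cell import bot
o=bot.get_obs();R=tool(o);print(o["time"],o["position"],o["grip_width"],o["ft_force"]);print(R.round(3))
y=R.T@ex;print("turn",np.degrees(np.arctan2(y[2],y[1])))
b=bar(0);print(shift(R,o["position"],b+[0,0,.155]), "bar",b)
E
python3 s.py
```

```text
1.7667 [0.41294083 0.18337192 0.40440186] 0.03995184718205525 [-0.42662357  0.91291652 -0.24324943]
[[-0.001  0.989  0.145]
 [ 0.002  0.145 -0.989]
 [-1.    -0.001 -0.002]]
turn 0.39089558580261985
[18.94  0.15  0.45] bar [0.41485638 0.17949187 0.06      ]
```

{"op": "send_rows", "data": {"plan": [3, 0.1, 0.2, 0, 6, 0.1, 0.2, 0, 9, 0.1, 0.3, 0, 11, 0.1, 0.3, 0, 12, 0.1, 0.3, 0, 12, 0.1, 0.3, 0, 12, 0.1, 0.3, 0]}}

```text
time: 2.35
position: [0.4164, 0.1757, 0.2851]
ee_rot: [0.464, 0.533, -0.464, 0.533]
ft_force: [-0.6, -0.4, 0.8]
grip_width: 0.04
```

```bash
python3 s.py
python3 - <<'E'
from cell import bot
import cv2
for n,(a,b,c,d) in dict(scene=(150,300,160,340),top=(165,295,155,315)).items():
    i=cv2.cvtColor(bot.get_image(n)["pixels"],cv2.COLOR_RGB2BGR)[a:b,c:d]; cv2.imwrite(f"pics/{n}1.png",cv2.resize(i,None,fx=4,fy=4,interpolation=cv2.INTER_CUBIC))
E
```

```text
2.35 [0.41643455 0.17568189 0.28505074] 0.04002739582060102 [-0.59440931 -0.42480531  0.81391947]
[[-0.     0.99   0.138]
 [-0.     0.138 -0.99 ]
 [-1.    -0.     0.   ]]
turn -0.037276459589019574
[ 7.01 -0.1  -0.4 ] bar [0.41485638 0.17949187 0.06      ]
```

View pics/scene1.png

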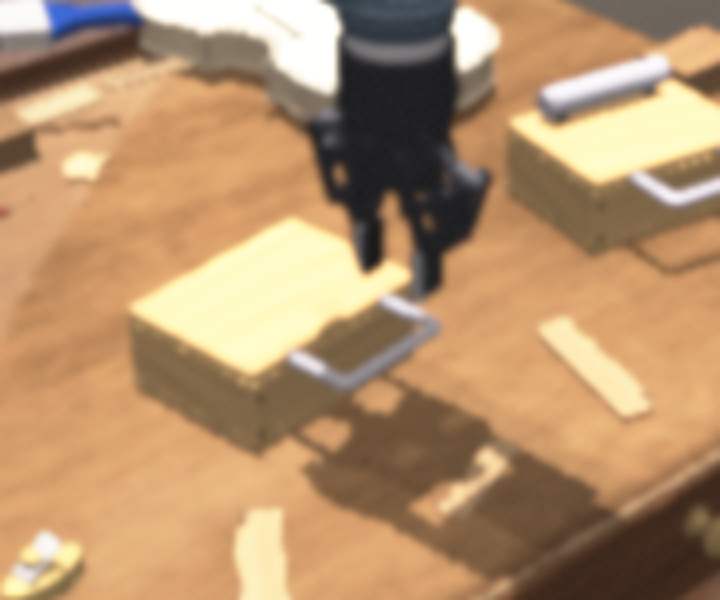

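View pics/top1.png

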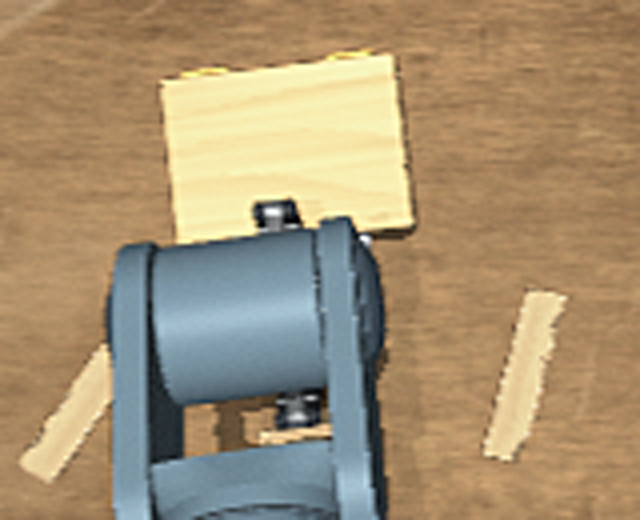

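The gripper sits above the bar with its jaws across it, and the strip is clear. Next I descend to the bar.

{"op": "send_rows", "data": {"plan": [2, -0.1, -0.2, 0, 4, -0.1, -0.3, 0, 5.5, -0.1, -0.3, 0, 6.5, -0.1, -0.3, 0, 7, -0.1, -0.3, 0, 7, -0.1, -0.3, 0, 7, -0.1, -0.3, 0]}}

```text
time: 3.03
position: [0.4153, 0.1788, 0.2156]
ee_rot: [0.465, 0.533, -0.464, 0.534]
ft_force: [-0.2, 0.7, 0.2]
grip_width: 0.0399
```

```bash
python3 s.py
python3 - <<'E'
from cell import bot
import cv2
for n,(a,b,c,d) in dict(scene=(180,300,180,330)).items():
    i=cv2.cvtColor(bot.get_image(n)["pixels"],cv2.COLOR_RGB2BGR)[a:b,c:d]; cv2.imwrite(f"pics/{n}2.png",cv2.resize(i,None,fx=5,fy=5,interpolation=cv2.INTER_CUBIC))
E
```

```text
3.0333 [0.41530405 0.17875881 0.21557581] 0.039927713552998685 [-0.16144939  0.72323879  0.185687  ]
[[ 0.001  0.99   0.138]
 [ 0.     0.138 -0.99 ]
 [-1.     0.002 -0.   ]]
turn -0.020148787304549078
[ 0.06 -0.03 -0.08] bar [0.41485638 0.17949187 0.06      ]
```

View pics/scene2.png

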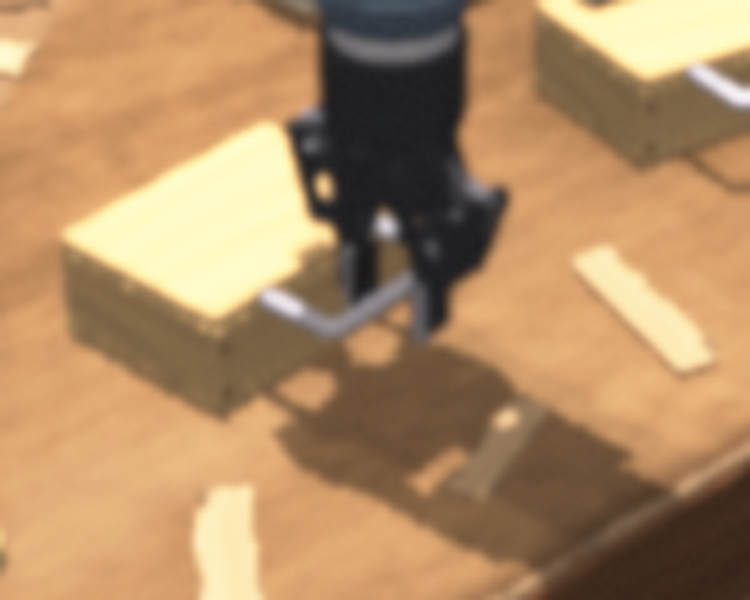

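The bar runs between the two fingers, so I close on it.

{"op": "send_rows", "data": {"plan": [0, 0, 0, 0, 0, 0, 0, 0, 0, 0, 0, 0, 0, 0, 0, 0, 0, 0, 0, 0, 0, 0, 0, 0, 0, 0, 0, 0, 0, 0, 0, 0], "grip": 0, "force": 50}}

```text
time: 3.75
position: [0.4155, 0.1788, 0.2155]
ee_rot: [0.465, 0.533, -0.463, 0.534]
ft_force: [4.7, 0.8, 3.8]
grip_width: 0.0069
```

```bash
python3 s.py
python3 - <<'E'
from h import *
from cell import bot
o=bot.get_obs();R=tool(o)
for t in np.arange(0,1.81,.1):print(round(t,1),(R.T@(bar(t)-bar(0))*100).round(1))
E
```

```text
3.75 [0.4155408  0.17878749 0.21550503] 0.006946987828016014 [4.65605594 0.78269884 3.80376524]
[[ 0.003  0.99   0.138]
 [ 0.     0.138 -0.99 ]
 [-1.     0.003 -0.   ]]
turn -0.025040948091971105
[ 0.05 -0.06 -0.08] bar [0.41485638 0.17949187 0.06      ]
0.0 [0. 0. 0.]
0.1 [-1.7  0.1 -0. ]
0.2 [-3.4  0.4 -0. ]
0.3 [-5.   0.9 -0. ]
0.4 [-6.6  1.6 -0. ]
0.5 [-8.1  2.3 -0. ]
0.6 [-9.5  3.3 -0. ]
0.7 [-10.8   4.4  -0. ]
0.8 [-12.    5.5  -0. ]
0.9 [-13.1   6.9  -0. ]
1.0 [-14.1   8.3  -0. ]
1.1 [-14.8   9.8  -0. ]
1.2 [-15.5  11.4  -0. ]
1.3 [-16.  13.  -0.]
1.4 [-16.3  14.7  -0. ]
1.5 [-16.4  16.3  -0. ]
1.6 [-16.4  18.   -0. ]
1.7 [-16.2  19.7  -0. ]
1.8 [-15.9  21.4  -0. ]
```

{"op": "send_rows", "data": {"plan": [-0.4, 0, 0, 0, -0.9, 0, 0, 0, -1.7, 0.1, 0, 0, -2.5, 0.2, 0, 0, -3.4, 0.4, 0, 0, -4.2, 0.6, 0, 0, -5, 0.9, 0, 0, -5, 0.9, 0, 0, -5, 0.9, 0, 0]}}

```text
time: 4.5
position: [0.4242, 0.18, 0.2648]
ee_rot: [0.465, 0.533, -0.463, 0.534]
ft_force: [9.2, 2.5, -4.6]
grip_width: 0.0077
```

```bash
python3 s.py
python3 - <<'E'
from cell import bot
import cv2
for n,(a,b,c,d) in dict(scene=(160,280,180,330)).items():
    i=cv2.cvtColor(bot.get_image(n)["pixels"],cv2.COLOR_RGB2BGR)[a:b,c:d]; cv2.imwrite(f"pics/{n}3.png",cv2.resize(i,None,fx=5,fy=5,interpolation=cv2.INTER_CUBIC))
E
```

```text
4.5 [0.42418418 0.17995632 0.26482543] 0.007700899841225923 [ 9.16895294  2.50574637 -4.60855189]
[[ 0.003  0.99   0.138]
 [ 0.001  0.138 -0.99 ]
 [-1.     0.004 -0.   ]]
turn -0.03492974149098593
[ 4.98 -0.95 -0.08] bar [0.41485638 0.17949187 0.06      ]
```

View pics/scene3.png

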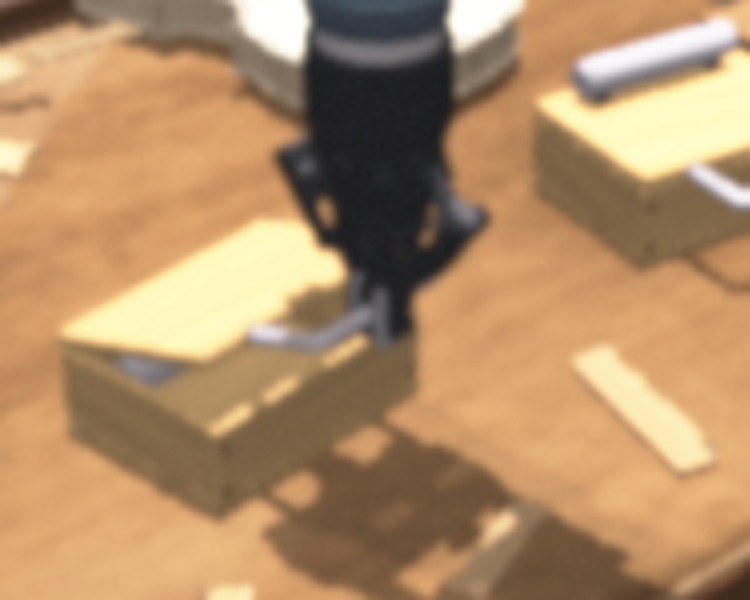

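{"op": "send_rows", "data": {"plan": [-0.7, 0.3, 0, 0, -1.6, 0.7, 0, 0, -2.4, 1.0, 0, 0, -3.1, 1.4, 0, 0, -3.8, 1.9, 0, 0, -4.5, 2.4, 0, 0, -5.2, 2.9, 0, 0, -5.8, 3.5, 0, 0, -6.4, 4, 0, 0, -7, 4.6, 0, 0, -7.6, 5.3, 0, 0, -8.1, 6, 0, 0, -8.1, 6, 0, 0, -8.1, 6, 0, 0]}}

```text
time: 5.72
position: [0.4828, 0.1883, 0.3473]
ee_rot: [0.462, 0.535, -0.466, 0.532]
ft_force: [-11.4, -2.8, 10.6]
grip_width: 0.0069
```

```bash
python3 s.py
python3 - <<'E'
from cell import bot
import cv2
for n,(a,b,c,d) in dict(scene=(130,270,170,330)).items():
    i=cv2.cvtColor(bot.get_image(n)["pixels"],cv2.COLOR_RGB2BGR)[a:b,c:d]; cv2.imwrite(f"pics/{n}4.png",cv2.resize(i,None,fx=4,fy=4,interpolation=cv2.INTER_CUBIC))
E
```

```text
5.7167 [0.48280083 0.18826231 0.34731133] 0.00688632852180814 [-11.38372569  -2.81123677  10.64168299]
[[-0.006  0.99   0.138]
 [-0.001  0.138 -0.99 ]
 [-1.    -0.006  0.001]]
turn 0.013388772865010745
[13.27 -6.77 -0.08] bar [0.41485638 0.17949187 0.06      ]
```

View pics/scene4.png

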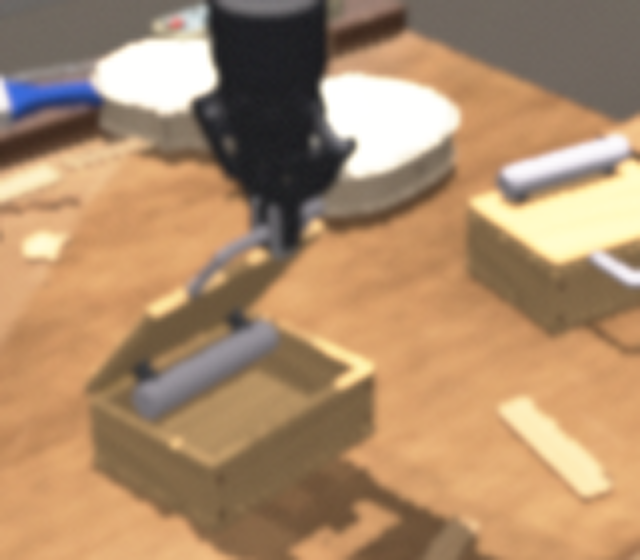

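{"op": "send_rows", "data": {"plan": [-0.6, 0.7, 0, 0, -1.1, 1.4, 0, 0, -1.5, 2.1, 0, 0, -1.8, 2.9, 0, 0, -2.2, 3.7, 0, 0, -2.5, 4.5, 0, 0, -2.8, 5.3, 0, 0, -3, 6.1, 0, 0, -3.2, 7, 0, 0, -3.3, 7.8, 0, 0, -3.4, 8.6, 0, 0, -3.4, 9.4, 0, 0, -3.4, 9.4, 0, 0, -3.4, 9.4, 0, 0]}}

```text
time: 6.93
position: [0.5771, 0.2013, 0.382]
ee_rot: [0.465, 0.533, -0.464, 0.534]
ft_force: [-2.1, -1.3, 6.9]
grip_width: 0.0067
```

```bash
python3 s.py
python3 - <<'E'
from cell import bot
import cv2
for n,(a,b,c,d) in dict(scene=(110,270,150,330)).items():
    i=cv2.cvtColor(bot.get_image(n)["pixels"],cv2.COLOR_RGB2BGR)[a:b,c:d]; cv2.imwrite(f"pics/{n}5.png",cv2.resize(i,None,fx=3.7,fy=3.7,interpolation=cv2.INTER_CUBIC))
E
```

```text
6.9333 [0.57712697 0.20130876 0.38198859] 0.006716642438519464 [-2.12632821 -1.33879975  6.94331537]
[[ 0.002  0.99   0.138]
 [ 0.     0.138 -0.99 ]
 [-1.     0.002  0.   ]]
turn -0.01241781860198836
[ 16.67 -16.41  -0.08] bar [0.41485638 0.17949187 0.06      ]
```

View pics/scene5.png

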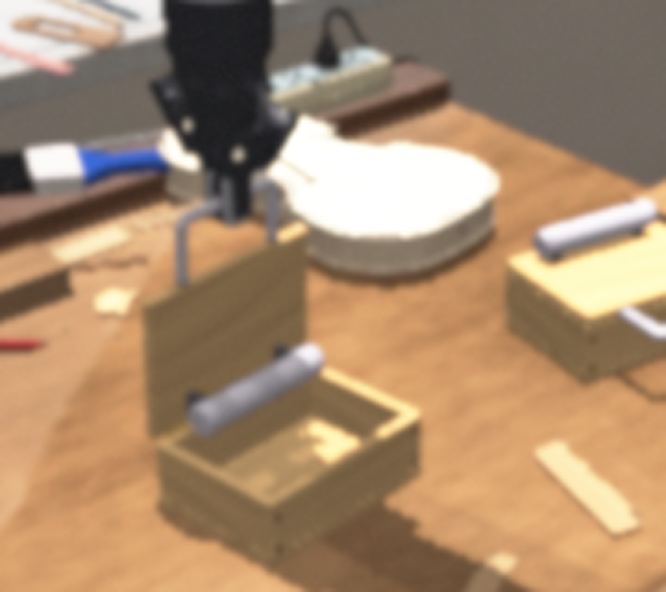

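{"op": "send_rows", "data": {"plan": [0, 0.5, 0, 0, 0, 1, 0, 0, 0, 1.6, 0, 0, 0.1, 2.2, 0, 0, 0.1, 2.8, 0, 0, 0.2, 3.3, 0, 0, 0.3, 3.9, 0, 0, 0.3, 4.4, 0, 0, 0.4, 4.8, 0, 0, 0.4, 5, 0, 0, 0.4, 5, 0, 0, 0.4, 5, 0, 0, 0.4, 5, 0, 0, 0.4, 5, 0, 0]}}

```text
time: 8.15
position: [0.6259, 0.2081, 0.3763]
ee_rot: [0.465, 0.533, -0.464, 0.534]
ft_force: [0.2, 0.7, 5.6]
grip_width: 0.0065
```

```bash
python3 s.py
python3 - <<'E'
from cell import bot
import cv2
for n,(a,b,c,d) in dict(scene=(130,250,165,300),top=(130,260,170,320)).items():
    i=cv2.cvtColor(bot.get_image(n)["pixels"],cv2.COLOR_RGB2BGR)[a:b,c:d]; cv2.imwrite(f"pics/{n}6.png",cv2.resize(i,None,fx=5 if n=="scene" else 4,fy=5 if n=="scene" else 4,interpolation=cv2.INTER_CUBIC))
E
```

```text
8.15 [0.62591022 0.20808856 0.37630849] 0.006476841563697813 [0.1750477  0.71132472 5.5647095 ]
[[ 0.001  0.99   0.138]
 [ 0.     0.138 -0.99 ]
 [-1.     0.001  0.   ]]
turn -0.014013547442931778
[ 16.1  -21.32  -0.08] bar [0.41485638 0.17949187 0.06      ]
```

View pics/scene6.png

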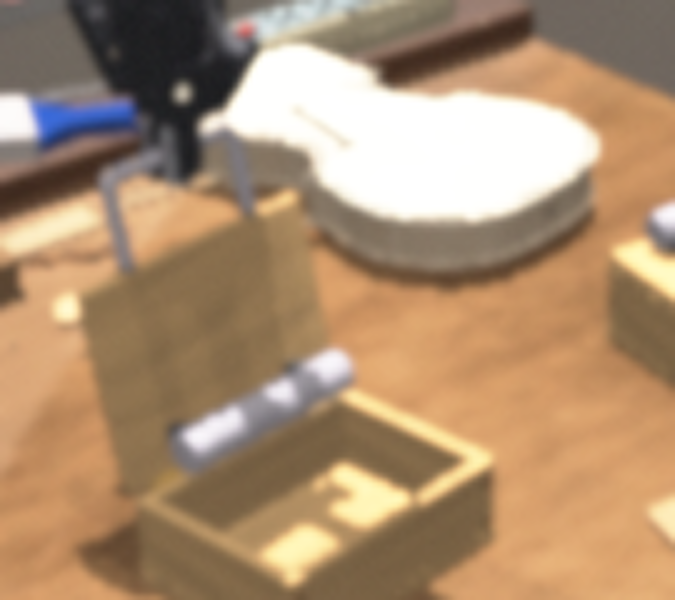

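View pics/top6.png

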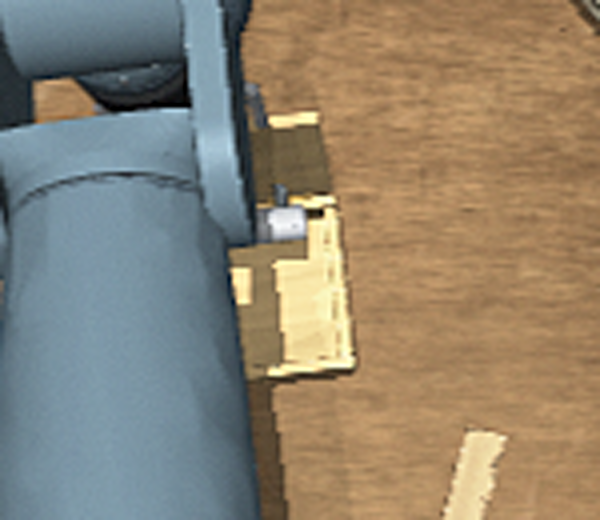

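Run:
```python
from h import *
from scipy.optimize import least_squares
pts={"bowL":((.17,.045,.005),(112,174)),"undL":((.12,.08,0),(84,298)),"hingeUndL":((0,.08,0),(128,490)),"R":((.12,-.08,0),(294,192))}
ey=np.array([-np.sin(Y),np.cos(Y),0]);ez=np.array([0,0,1.])
def W(q,t,d=0):
    r,y,h=q; return H+ex*d+ex*(-r*np.cos(t)+h*np.sin(t))+ez*(r*np.sin(t)+h*np.cos(t))+ey*y
for t in(1.7,1.75,1.8,1.85,1.9):
    print(t,{k:(((proj("scene",W(q,t))[0]+.4-[165,130])*5).round(0)-m).tolist() for k,(q,m) in pts.items()})
g=np.array([.6259,.2081,.3763-.155]);v=g-H;print("grip angle",np.arctan2(v[2],-(v@ex))+0.0294 - 0.0588, "r",np.hypot(v[2],v@ex))
for t in(1.75,1.8,1.85):print(t,bar(t))
```

```text
1.7 {'bowL': [15.0, 10.0], 'undL': [14.0, 0.0], 'hingeUndL': [9.0, 10.0], 'R': [21.0, 4.0]}
1.75 {'bowL': [4.0, 8.0], 'undL': [7.0, -2.0], 'hingeUndL': [9.0, 10.0], 'R': [14.0, 2.0]}
1.8 {'bowL': [-6.0, 7.0], 'undL': [0.0, -3.0], 'hingeUndL': [9.0, 10.0], 'R': [7.0, 1.0]}
1.85 {'bowL': [-16.0, 7.0], 'undL': [-7.0, -4.0], 'hingeUndL': [9.0, 10.0], 'R': [0.0, 1.0]}
1.9 {'bowL': [-25.0, 7.0], 'undL': [-14.0, -5.0], 'hingeUndL': [9.0, 10.0], 'R': [-7.0, 1.0]}
grip angle 1.7942662180681321 r 0.17176231469044798
1.75 [0.6181073  0.20786495 0.22138638]
1.8 [0.6262997  0.20900858 0.21941809]
1.85 [0.63438443 0.21013718 0.21703883]
```

{"op": "send_rows", "data": {"plan": [-0.1, 0.05, 0, 0, -0.1, 0.05, 0, 0, -0.1, 0.05, 0, 0, -0.1, 0.05, 0, 0, -0.1, 0.05, 0, 0, -0.1, 0.05, 0, 0]}}

```text
time: 8.75
position: [0.6261, 0.2081, 0.3764]
ee_rot: [0.464, 0.534, -0.464, 0.533]
ft_force: [-0.7, 0.0, 2.4]
grip_width: 0.0069
```

```bash
python3 s.py
python3 - <<'E'
from cell import bot
from h import *
import cv2
d=bot.get_image("scene")["pixels"];cv2.imwrite("pics/scene7.png",cv2.cvtColor(d,cv2.COLOR_RGB2BGR))
g=bot.get_obs()["position"]-[0,0,.155];v=g-H;print("grip angle",np.arctan2(v[2],-(v@ex))-.0294)
print(np.abs(bot.get_obs()["joint_vel"]).max())
E
```

```text
8.75 [0.62608082 0.20808017 0.37638255] 0.006875759640364703 [-0.73372019  0.04068705  2.38386653]
[[-0.001  0.99   0.138]
 [-0.     0.138 -0.99 ]
 [-1.    -0.001  0.   ]]
turn -0.019182937499180985
[ 16.15 -21.3   -0.08] bar [0.41485638 0.17949187 0.06      ]
grip angle 1.7952109454725254
0.0027530302405621627
```

View pics/scene7.png

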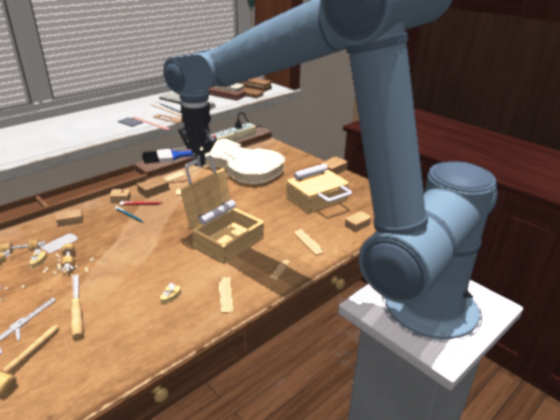

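The view shows the plain lid leaning slightly back at (207,200), still held. The other case is shut, and the strips (280,270), cork (358,221) and plane (170,293) are where they were. The arm is steady with low forces, so I'm handing it in.

```bash
python3 -c "
from cell import bot
print(bot.close_job())"
```

```text
the job is handed in; nothing more can be done
None
```

I swung the bare-topped case's lid up to about 1.80 rad, its balance point. I handed the job in at about 8.8 s with the gripper still holding the handle.

- **Which case:** The smallest maple strip lay about 5–12 mm, depending on the camera, from the point 190 mm in front of the bare-topped case. The cork was in front of the rod-topped one.
- **Lid angle:** The grip position and the fitted hinge put it at 1.795 rad. The scene image gives roughly 1.77–1.85 rad depending on the point used, because the camera fit disagrees by about 1–2 mm.
- **Steadiness:** The arm was still, with about 2.5 N at the wrist. The highest force I read during the swing was about 16 N.
- **Grip opening:** It read 6.5–7.7 mm on the 9 mm bar. I took this as pad compliance, and the bar stayed gripped throughout.
- **Other things:** In the last picture the other case was shut. The strips, cork and plane looked unmoved by eye.

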